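Fit a single-speed kit on a freehub

TASK

Convert the bare bicycle hub that stands in the axle clamp to single speed: slide the parts from the black tray over its upright freehub one after another, first the wide blue spacer down onto the hub's shoulder, then the cog with its boss up, then the silver spacer, and last the gold-coloured lockring on top with its skirt down in the freehub's mouth, each let go lying flat and fully home before the next is fetched. The red spacer is a spare of the wrong width: leave it in the tray, and do not disturb the grease tub or the lockring tool.

Things in the scene. Friction and masses are not known exactly. Their poses are not given: they have to be found in the camera images.
- hub: Bare bicycle hub standing upright, fixed, in an axle clamp: two aluminium jaws on a dark base plate 88 x 86 mm, in all 42 mm high. Dark hub shell, its upper flange 62 mm across with its top 94 mm above the bench; above it the flat steel shoulder, 52 mm across, and the bright freehub. Origin: centre of the plate's underside, on the hub's vertical axis; z up.
- shoulder (a point): Point on the hub's vertical axis at the height of the shoulder, 98 mm above the bench, where the stack sits. From it rises the freehub, a splined post 34 mm in diameter, 33.5 mm tall, its top 4 mm bevelled to 31 mm. In its top is a round mouth 28 mm wide, 8 mm deep; in the mouth's middle stands the dark axle end, 17 mm wide, bevelled to 9 mm, its tip 45.5 mm above the shoulder.
- blue_spacer: Wide blue ring, 50 mm outside diameter, 40 mm bore, 12 mm tall, about 30 g. Origin: centre of its underside, z up. Lies flat in the tray.
- cog: Bright steel 16-tooth cog, 40 mm bore right through: a toothed plate 66 mm over the teeth and 4 mm thick, with a round boss 50 mm in diameter standing 10 mm above it (14 mm tall in all), to be held by the boss. About 80 g. Origin: centre of the plate's underside, z up. Lies flat in the tray, boss up, as it must be fitted.
- silver_spacer: Bare aluminium ring, 50 mm outside diameter, 40 mm bore, 9 mm tall, about 30 g. Origin: centre of its underside, z up. Lies flat in the tray.
- lockring: Gold-coloured lockring: knurled flange 48 mm in diameter, 5 mm thick, on a skirt 24 mm wide that reaches 6 mm below it; 11 mm tall, bore 20 mm, about 40 g. Origin: centre of the skirt's underside, z up. Stands skirt down, as it must be fitted: bore over the axle end, skirt in the freehub's mouth, flange on the silver spacer (skirt's underside then 29 mm above the shoulder).
- red_spacer: Spare red ring, 50 mm outside diameter, 40 mm bore, 6 mm tall. To be left where it lies in the tray. Origin: centre of its underside.
- tray: Black flat tray, 235 x 345 mm (x by y), fixed to the bench; floor 2 mm thick, rim 14 mm high and 8 mm wide all round. The three spacers, the cog and the lockring start on its floor, in any order, at least 85 mm apart between centres. Origin: centre of its underside.
- grease_tub: Yellow tub with a black lid, 82 mm in diameter, 68 mm tall, loose, standing on the other side of the tray from the hub. Not to be disturbed. Origin: centre of its underside.
- lockring_tool: Small light grey steel socket (lockring tool): toothed collar with a round stub on top, 35 mm across, 30 mm tall, loose, standing on the bench beyond the tray to the right. Not to be disturbed. Origin: centre of its underside.

How it is judged (in metres and radians):
On the way, in this order (a step that is already met when the one before it is completed fails the run):
1. The blue spacer lies flat on the hub's shoulder, let go (horizontal distance between blue_spacer and shoulder below 0.006 m and z of blue_spacer in the frame of shoulder between -0.0025 and 0.0025 m and angle between blue_spacer's own z axis and vertical below 0.06 rad and contact force between blue_spacer and the fingers below 0.1 N), for 0.2 s.
2. The cog lies flat on the blue spacer, let go (horizontal distance between cog and shoulder below 0.006 m and z of cog in the frame of shoulder between 0.0095 and 0.0145 m and angle between cog's own z axis and vertical below 0.06 rad and contact force between cog and the fingers below 0.1 N), for 0.2 s.
3. The silver spacer lies flat on the cog, let go (horizontal distance between silver_spacer and shoulder below 0.006 m and z of silver_spacer in the frame of shoulder between 0.0235 and 0.0285 m and angle between silver_spacer's own z axis and vertical below 0.06 rad and contact force between silver_spacer and the fingers below 0.1 N), for 0.2 s.
4. The lockring's flange lies flat on the silver spacer with its skirt in the freehub, let go (horizontal distance between lockring and shoulder below 0.006 m and z of lockring in the frame of shoulder between 0.0265 and 0.0315 m and angle between lockring's own z axis and vertical below 0.06 rad and contact force between lockring and the fingers below 0.1 N), for 0.2 s.
At the end, for the whole second after the job is handed in: On the freehub from below: blue spacer on the shoulder, cog, silver spacer, lockring, each within 6 mm of the axis, 2.5 mm of its seated height and 0.06 rad of level, released, at rest; red spacer, grease tub and lockring tool within 20 mm of where they stood (all of step 1 and all of step 2 and all of step 3 and all of step 4 and linear speed of each of blue_spacer, cog, silver_spacer, lockring below 0.02 m/s and distance of each of red_spacer, grease_tub, lockring_tool from where it was at the start of the episode below 0.02 m); the robot touches nothing.
It fails at once if the red spare spacer is pushed or carried more than 20 mm from its place (distance of red_spacer from where it was at the start of the episode above 0.02 m).
It fails at once if the grease tub is pushed or carried more than 20 mm from its place (distance of grease_tub from where it was at the start of the episode above 0.02 m).
It fails at once if the lockring tool is pushed or carried more than 20 mm from its place (distance of lockring_tool from where it was at the start of the episode above 0.02 m).
It also fails if it takes over 93 s, if anything falls off the work surface, if the arm or the gripper's body presses on something with over 40 N, if the wrist force passes 120 N, or if a joint passes its speed limit or range.

ROBOT

A 6-joint arm with a two-finger parallel gripper is mounted at the origin on a cart in front of the work surface, level with it; the furniture and walls round the work are solid. World frame = base frame: x ahead of the robot, y to its left, z up, the work surface at z = 0. Lengths are in mm, angles in rad, forces in N, time in s.
With the tool pointing down it reaches from about 350 to 875 mm from the base axis. Payload 4.2 kg.
Tool frame: the origin (TCP) lies at the very end of the fingers, on their centre line; the grasp point (between the pads) lies 19 mm behind it; z points along the fingers, y is the line along which they close (so a half turn about z gives the same grasp; the last joint's range is limited). The gripper opens to 85 mm and grips with 20 to 120 N. Pads are 22 mm wide; open, the fingers measure 114 mm over their backs; the gripper's body (76 mm by 85 mm) begins 54 mm behind the grasp point. The pads swing forward as they close: fully open they stand 13 mm farther back than shut.
Start: joints at [-0.929, 0.385, 0.008, 0, -1.194, -0.259], TCP at [233.463, -579.736, 231.312] pointing down, gripper open.
Joint ranges: [-3.14, 3.14], [-1.21, 2.06], [-1.07, 1.41], [-3.16, 2.05], [-2.99, -0.16], [-3.1, 3.1]. Speed limits (rad/s): [2.79, 2.79, 3.14, 3.14, 3.14, 3.14].

INTERFACE

Orientations are given as a unit quaternion [x, y, z, w].
In Python, from bench import arm, viewer gives the robot as it stands. The module is installed in compiled form; this text tells all that it offers.
- The arm moves only by the shell command python3 -m jog 'ROWS' [OPENING]. ROWS is a JSON list that holds a single list of rows (three levels of brackets), with 1 to 10 rows, each of 6 numbers: dx, dy, dz in mm, then a rotation vector rx, ry, rz in rad; each row is the pose to reach, as a shift and turn from the pose commanded when the command began, along the tool's axes at that moment; what a row does not reach only later rows make up. A row lasts 1/10 s, in which the tool goes at most 50 mm and 0.15 rad, less where a joint would pass 70% of its speed; a pose out of reach is approached as far as the arm can. OPENING is the finger opening in mm, set as the command begins (- or left out keeps the last). The fingers move at their own pace and stop on an object; the grip force is fixed at half the most. Time passes only in rows, so rows that do not move let the fingers close. It prints the time, the measured TCP pose, the force, the opening and the grip force at its end. Input that does not fit is refused with a message, and nothing moves.
- arm.read_state(): the state, without advancing time (a new reading comes with each control period).
- viewer.get_image(name): name is "scene" or "side" or "wrist"; returns (picture, depth): 480x640x3 uint8, blue, green, red; 480x640 float32, mm along the optical axis (not along the pixel's ray), 0 where there is no reading.
- viewer.get_calibration(name): a dict with "K" (3x3 intrinsics, pixels), "rvec" (rotation vector, rad) and "tvec" (3), from world to camera coordinates, as OpenCV has them. Camera axes: x right, y down, z forward; pixel columns grow to the right and rows downward; lengths in mm; the calibration is good to about 2 mm. The wrist camera is an equidistant fisheye: a pixel r from the principal point sees the ray r / f radians off the axis. A picture is of the moment at which its call begins: read the wrist's pose just before it. get_calibration takes no time and is no camera call; for the wrist camera it gives the pose at the moment of the call.
- arm.job_done(): hands the job in; it is judged then, once.
The state is a dict: "clock": time; "joints": joint angles; "joint_vel": joint speeds; "joint_efforts": joint torques, N m; "position": TCP position; "ee_rot": TCP orientation; "contact_force": force on the tool from outside, world axes, zero at the start; "wrist_torque": the same for the moment, N m; "gripper_width": finger opening in mm; "grasp_force": force on a finger pad.
Only numpy, scipy, OpenCV 4.12 (cv2) and the standard library are available. Lean on these libraries where they do the work, as an engineer would, in place of code of your own. Each camera call takes 0.05 s, during which the arm holds its last target. There are 200 camera calls.

## Working session

There is one attempt and no reset: what is moved stays moved. The work goes in short steps, Python scripts to look and compute and a shell command to move; the robot and the scene stay as the last step left them, time stands still between calls to the robot, and variables do not carry over. Pictures are saved under pics/ and viewed, at most 17 in all, crops included, and the job is handed in when it is done.

```bash
mkdir -p pics; cat > h.py <<'E'
import numpy as np, cv2
from bench import arm, viewer
from scipy.spatial.transform import Rotation as R
def cam(n):
    c=viewer.get_calibration(n); Rm=cv2.Rodrigues(np.array(c["rvec"],float))[0]
    return np.array(c["K"],float),Rm,np.array(c["tvec"],float).ravel()
def cloud(n,c,d):
    K,Rm,t=c; v,u=np.mgrid[:480,:640]
    P=np.stack([(u-K[0,2])/K[0,0]*d,(v-K[1,2])/K[1,1]*d,d],-1)
    return (P-t)@Rm
def ray(c,u,v,z):
    K,Rm,t=c; d=np.array([(u-K[0,2])/K[0,0],(v-K[1,2])/K[1,1],1])@Rm; o=-t@Rm
    return o+d*(z-o[2])/d[2]
E
python3 - <<'E'
from h import *
for n in("scene","side"):
    c=cam(n); im,d=viewer.get_image(n); cv2.imwrite(f"pics/{n}0.png",im); np.savez(f"{n}0.npz",im=im,d=d)
    print(n,-c[2]@c[1],c[1][2],c[0][0,0])
s=arm.read_state(); print(s); print(R.from_quat(s["ee_rot"]).as_matrix().round(3))
E
```

```text
scene [ 82.57507616 773.91600142 818.51521974] [ 0.41719407 -0.67971838 -0.60326779] 578.0415152511251
side [   8.3056278  1260.05199104  800.10165163] [ 0.36559404 -0.81876533 -0.4426786 ] 616.4925307220595
{'clock': 0.1, 'joints': array([-9.29401483e-01,  3.85537865e-01,  6.75701470e-03, -4.06696741e-04,
       -1.19400169e+00, -2.58577600e-01]), 'joint_vel': array([ 7.34583330e-05, -1.63714585e-03,  3.50611778e-03,  9.84990865e-04,
        1.84014446e-04, -4.05253036e-04]), 'joint_efforts': array([-6.30029353e-04, -3.93318880e+01,  1.88929743e+01,  4.19793829e+00,
       -2.60156616e-03,  9.93061718e-06]), 'position': array([ 233.2629515 , -579.28168136,  230.2978906 ]), 'ee_rot': array([-1.90168244e-01,  9.81750995e-01,  9.76453947e-04, -2.61760285e-04]), 'contact_force': array([-0.39001482, -0.67117225,  0.67472942]), 'wrist_torque': array([0.00870526, 0.01084568, 0.03955726]), 'grasp_force': 0.0, 'gripper_width': 85.26889801612703}
[[-0.928 -0.373 -0.001]
 [-0.373  0.928  0.002]
 [ 0.     0.002 -1.   ]]
```

View pics/scene0.png

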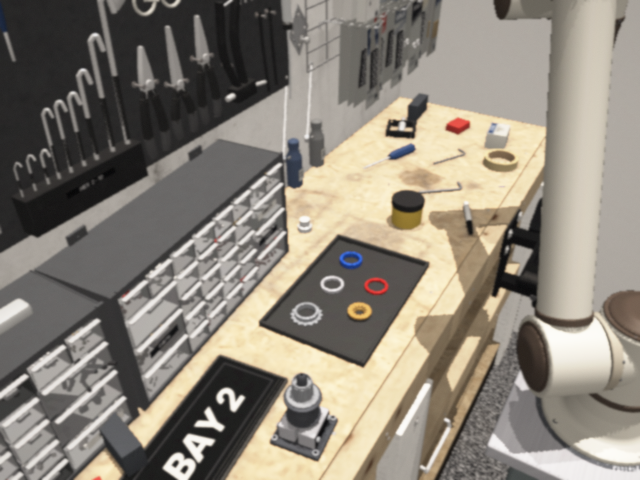

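View pics/side0.png

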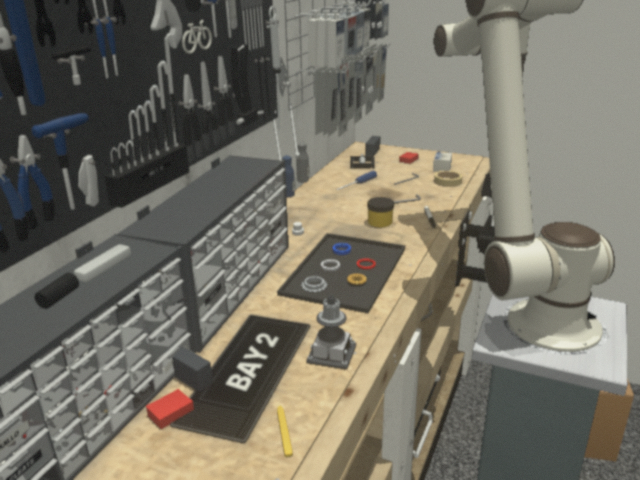

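```bash
cat > loc.py <<'E'
from h import *
c=cam("scene"); D=np.load("scene0.npz"); im,d=D["im"],D["d"]
P=cloud("scene",c,d)
for n,(u,v),zt in(("blue",(350,259),14),("silver",(332,284),11),("cog",(306,314),16),("lock",(359,311),13),("red",(376,285),8)):
    hsv=cv2.cvtColor(im,cv2.COLOR_BGR2HSV)
    m=((hsv[...,2]>95)).astype(np.uint8); w=np.zeros_like(m); w[v-20:v+20,u-20:u+20]=1; m*=w
    cs,_=cv2.findContours(m,cv2.RETR_EXTERNAL,cv2.CHAIN_APPROX_NONE); k=max(cs,key=cv2.contourArea)[:,0]
    Q=np.array([ray(c,a,b,zt*.5+1) for a,b in k])[:,:2].astype(np.float32)
    ctr=(Q.max(0)+Q.min(0))/2; print(n,ctr,cv2.minEnclosingCircle(Q),k.mean(0), "depthz",np.median(P[...,2][m>0]))
for z0,z1 in((85,94),(96,99.5),(105,127),(135,150)):
    s=np.zeros((480,640),bool); s[365:460,265:345]=1; s&=(P[...,2]>z0)&(P[...,2]<z1); q=P[s]; print(z0,len(q),q.min(0),q.max(0),q.mean(0))
E
python3 loc.py
```

```text
blue [ 572.29517 -152.98007] ((570.8974609375, -152.46420288085938), 33.3830451965332) [350.75409836 259.04918033] depthz 8.336165912373202
silver [566.0803   -56.640617] ((566.1834716796875, -55.961341857910156), 32.486419677734375) [331.921875 283.75    ] depthz 6.5470808455827285
cog [561.73486   53.207214] ((562.6658325195312, 52.11479568481445), 37.945152282714844) [306.21686747 313.62650602] depthz 6.439826022540173
lock [474.3652   -12.671437] ((474.6939392089844, -12.765636444091797), 28.52000617980957) [359.390625 309.953125] depthz 10.799938966564092
red [ 481.35538 -101.92857] ((481.884765625, -101.33924865722656), 32.00959014892578) [375.96875  285.515625] depthz 4.022864276204811
85 151 [386.57027546 259.96697824  87.74577466] [448.84169454 322.00506659  93.99334938] [408.77924881 300.15480714  92.68907665]
96 291 [387.09550127 267.50945334  96.00221255] [445.83666169 321.48611617  99.44013743] [412.61946305 298.79770551  97.74068537]
105 259 [399.74196649 274.94567337 105.05974289] [433.16051448 308.58186695 126.99495987] [412.67931265 297.90444031 117.60830507]
135 90 [407.19950589 283.17617069 135.09146676] [426.76077065 304.46174359 146.41844865] [415.93398508 292.93653848 140.51350099]
```

```bash
python3 -m jog '[[[-45, 25, 5, 0, 0, 0.05], [-95, 54, 15, 0, 0, 0.15], [-142, 81, 30, 0, 0, 0.25], [-190, 108, 45, 0, 0, 0.35], [-237, 135, 55, 0, 0, 0.382], [-284, 162, 65, 0, 0, 0.382], [-332, 189, 75, 0, 0, 0.382], [-379, 216, 85, 0, 0, 0.382], [-427, 243, 90, 0, 0, 0.382], [-474, 270, 91, 0, 0, 0.382]]]' 60; python3 -m jog '[[[0, 0, 0, 0, 0, 0], [0, 0, 0, 0, 0, 0], [0, 0, 0, 0, 0, 0]]]'
python3 - <<'E'
from h import *
s=arm.read_state(); print(s["position"],s["gripper_width"]); print(R.from_quat(s["ee_rot"]).as_matrix().round(3))
c=cam("wrist"); print(c, -c[2]@c[1]); im,d=viewer.get_image("wrist"); cv2.imwrite("pics/w1.png",im); np.savez("w1.npz",im=im,d=d)
E
```

```text
clock: 1.1
position: [539.1, -192.7, 143.3]
ee_rot: [-0.0, 1.0, 0.0, -0.001]
contact_force: [1.1, -0.7, 0.5]
gripper_width: 60.2
grasp_force: 0.0
clock: 1.4
position: [538.1, -194.9, 143.9]
ee_rot: [-0.0, 1.0, 0.0, -0.001]
contact_force: [0.0, 0.0, -1.5]
gripper_width: 59.7
grasp_force: 0.0
[ 538.08510039 -194.91284912  143.94173116] 59.73748821837206
[[-1.    -0.    -0.001]
 [-0.     1.     0.   ]
 [ 0.001  0.    -1.   ]]
(array([[371.64829954,   0.        , 318.97673589],
       [  0.        , 371.64829954, 231.63454082],
       [  0.        ,   0.        ,   1.        ]]), array([[ 3.96544055e-04,  9.99999817e-01,  4.56365259e-04],
       [ 9.62518843e-01, -5.05454022e-04,  2.71214344e-01],
       [ 2.71214525e-01,  3.31711725e-04, -9.62518868e-01]]), array([ 194.75889295, -530.40305019,  148.60258682])) [ 470.14251991 -195.07624494  286.79682787]
```

View pics/w1.png

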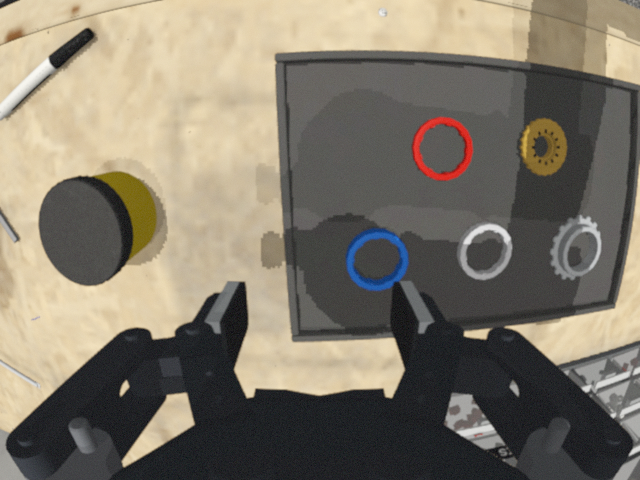

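```bash
cat >> h.py <<'E'
def wray(c,p,z):
    K,Rm,t=c; q=cv2.fisheye.undistortPoints(np.array(p,np.float64).reshape(-1,1,2),K,np.zeros(4))[:,0]
    d=np.c_[q,np.ones(len(q))]@Rm; o=-t@Rm
    return (o+d*((z-o[2])/d[:,2])[:,None])
def ring(c,im,u,v,z,r=45,col=None):
    hsv=cv2.cvtColor(im,cv2.COLOR_BGR2HSV); m=np.zeros((480,640),np.uint8)
    M={"blue":(hsv[...,0]>100)&(hsv[...,0]<130)&(hsv[...,1]>130),"gold":(hsv[...,0]>12)&(hsv[...,0]<30)&(hsv[...,1]>110)&(hsv[...,2]>60),"red":((hsv[...,0]<8)|(hsv[...,0]>172))&(hsv[...,1]>130),"grey":(hsv[...,1]<70)&(hsv[...,2]>115)}[col]
    v0,u0=max(v-r,0),max(u-r,0); m[v0:v+r,u0:u+r]=M[v0:v+r,u0:u+r]
    cs,_=cv2.findContours(m,cv2.RETR_EXTERNAL,cv2.CHAIN_APPROX_NONE)
    k=max(cs,key=lambda k:len(k))[:,0]
    Q=wray(c,k,z)[:,:2].astype(np.float32); (x,y),rad=cv2.minEnclosingCircle(Q); e=cv2.fitEllipse(Q)
    return np.array([x,y]),rad,e
E
python3 - <<'E'
from h import *
D=np.load("w1.npz"); im=D["im"]; c=cam("wrist")
for n,u,v,z,col,r in(("blue",378,260,14,"blue",45),("silver",485,250,11,"grey",40),("cog",577,247,8,"grey",40),("lock",543,147,13,"gold",40),("red",443,149,8,"red",45)):
    for zz in (z,z-5): print(n,zz,*ring(c,im,u,v,zz,r,col))
E
```

```text
blue 14 [ 570.09088135 -149.51330566] 26.56084442138672 ((570.3577880859375, -149.90501403808594), (49.07692337036133, 52.404048919677734), 112.843994140625)
blue 9 [ 571.92486572 -148.67245483] 27.04736328125 ((572.1966552734375, -149.0711669921875), (49.97585678100586, 53.36392593383789), 112.84396362304688)
silver 11 [564.90374756 -55.52097321] 26.66611671447754 ((565.0272216796875, -54.88939666748047), (49.02296829223633, 52.010616302490234), 129.56356811523438)
silver 6 [566.62371826 -52.98604965] 27.149181365966797 ((566.74951171875, -52.343143463134766), (49.911155700683594, 52.95293045043945), 129.56353759765625)
cog 8 [565.07611084  51.09688568] 34.38974380493164 ((565.5128784179688, 51.07283401489258), (60.759117126464844, 65.9042739868164), 166.57278442382812)
cog 3 [566.78082275  55.51533127] 35.006072998046875 ((567.225341796875, 55.49085235595703), (61.84809112548828, 67.0854721069336), 166.57278442382812)
lock 13 [473.97436523  -8.21554184] 25.338729858398438 ((473.98907470703125, -7.944179058074951), (47.85333251953125, 49.354339599609375), 173.27691650390625)
lock 8 [474.04748535  -4.79889774] 25.80115509033203 ((474.0624694824219, -4.522593021392822), (48.72665786743164, 50.25505447387695), 173.2769012451172)
red 8 [482.15246582 -99.60701752] 25.494991302490234 ((482.0413818359375, -99.51090240478516), (49.33157730102539, 50.00949478149414), 174.43272399902344)
red 3 [482.37081909 -97.88962555] 25.951923370361328 ((482.2577819824219, -97.79178619384766), (50.21574020385742, 50.90581130981445), 174.43270874023438)
```

```bash
python3 -m jog '[[[-17, 22, 30, 0, 0, 0], [-33, 44, 60, 0, 0, 0], [-33, 44, 90, 0, 0, 0], [-33, 44, 115, 0, 0, 0], [-33, 44, 129, 0, 0, 0], [-33, 44, 129, 0, 0, 0], [-33, 44, 129, 0, 0, 0]]]'
for i in 1; do python3 -m jog '[[[0, 0, 2, 0, 0, 0], [0, 0, 4, 0, 0, 0], [0, 0, 4, 0, 0, 0]]]'|sed -n '2p;4p'; done
python3 - <<'E'
from h import *
c=cam("wrist"); im,d=viewer.get_image("wrist"); cv2.imwrite("pics/w2.png",im)
E
```

```text
clock: 2.15
position: [572.2, -151.4, 16.2]
ee_rot: [-0.0, 1.0, -0.0, 0.001]
contact_force: [-0.3, 0.5, 0.4]
gripper_width: 60.0
grasp_force: 0.0
position: [572.0, -150.6, 11.9]
contact_force: [-0.8, -0.0, -0.1]
```

View pics/w2.png

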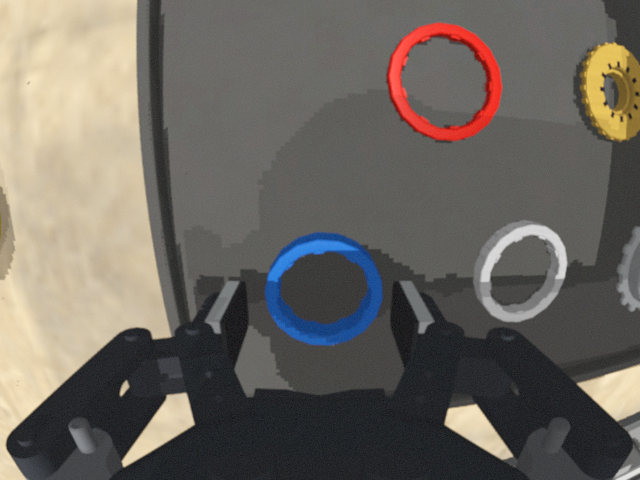

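```bash
python3 - <<'E'
from h import *
c=cam("wrist"); im=cv2.imread("pics/w2.png"); print(arm.read_state()["position"])
print(ring(c,im,324,289,14,70,"blue"),ring(c,im,324,289,8,70,"blue"))
print(ring(c,im,445,82,8,70,"red"),ring(c,im,522,272,11,60,"grey"))
E
for i in 1 2 3; do python3 -m jog '[[[0, 0, 2, 0, 0, 0], [0, 0, 4, 0, 0, 0], [0, 0, 4, 0, 0, 0]]]'|sed -n '2p;4p'; done
```

```text
[ 571.97534003 -150.53791699   11.79792872]
(array([ 569.9699707 , -148.83804321]), 26.314985275268555, ((570.1585083007812, -148.8359832763672), (48.82326126098633, 51.97388458251953), 91.19318389892578)) (array([ 572.7979126 , -148.75697327]), 27.43863868713379, ((572.9945068359375, -148.75482177734375), (50.90805435180664, 54.19321823120117), 91.1932373046875))
(array([482.34942627, -99.15085602]), 25.307592391967773, ((482.2041015625, -99.1693344116211), (49.04912185668945, 49.84651565551758), 24.51512908935547)) (array([564.64373779, -55.80239487]), 27.251195907592773, ((564.4690551757812, -55.25772476196289), (48.966835021972656, 53.78630828857422), 142.8198699951172))
position: [571.5, -150.5, 6.9]
contact_force: [0.0, 0.6, 0.8]
position: [571.5, -150.5, 2.8]
contact_force: [-0.5, -0.7, 0.2]
position: [571.5, -150.5, -1.1]
contact_force: [0.4, 0.3, -0.1]
```

```bash
for i in 1 2 3; do python3 -m jog '[[[0, 0, 1, 0, 0, 0], [0, 0, 1.5, 0, 0, 0], [0, 0, 1.5, 0, 0, 0]]]'|sed -n '2p;4p'; done
```

```text
position: [571.7, -150.5, -2.3]
contact_force: [-0.2, -0.9, -1.0]
position: [571.9, -150.5, -3.2]
contact_force: [-0.4, 0.7, 3.9]
position: [572.0, -150.6, -3.2]
contact_force: [-3.1, 3.0, 12.5]
```

```bash
python3 -m jog '[[[0, 0, -5.5, 0, 0, 0], [0, 0, -5.5, 0, 0, 0], [0, 0, -5.5, 0, 0, 0]]]'|sed -n '2p;4p'; python3 -m jog '[[[0, 0, 0, 0, 0, 0], [0, 0, 0, 0, 0, 0], [0, 0, 0, 0, 0, 0], [0, 0, 0, 0, 0, 0], [0, 0, 0, 0, 0, 0], [0, 0, 0, 0, 0, 0]]]' 40; python3 -m jog '[[[0, 0, -20, 0, 0, 0], [0, 0, -40, 0, 0, 0], [0, 0, -70, 0, 0, 0], [0, 0, -110, 0, 0, 0], [0, 0, -150, 0, 0, 0], [0, 0, -180, 0, 0, 0], [0, 0, -180, 0, 0, 0], [0, 0, -180, 0, 0, 0]]]'
```

```text
position: [571.7, -150.5, 0.0]
contact_force: [0.1, -0.6, 0.0]
clock: 5.2
position: [571.6, -150.6, 0.6]
ee_rot: [-0.0, 1.0, -0.0, -0.0]
contact_force: [-1.9, 0.8, 3.4]
gripper_width: 48.2
grasp_force: 60.8
clock: 6.0
position: [571.6, -150.4, 180.2]
ee_rot: [-0.0, 1.0, 0.0, 0.0]
contact_force: [-0.0, 0.6, -1.5]
gripper_width: 48.1
grasp_force: 61.7
```

```bash
python3 -m jog '[[[10, 30, 0, 0, 0, 0], [26, 75, 0, 0, 0, 0], [42, 120, 0, 0, 0, 0], [58, 165, 0, 0, 0, 0], [74, 210, 0, 0, 0, 0], [90, 255, 0, 0, 0, 0], [106, 300, 0, 0, 0, 0], [122, 345, 0, 0, 0, 0], [138, 390, 0, 0, 0, 0], [154, 441, 0, 0, 0, 0]]]'; python3 -m jog '[[[0, 0, 0, 0, 0, 0], [0, 0, 0, 0, 0, 0], [0, 0, 0, 0, 0, 0]]]'
python3 - <<'E'
from h import *
s=arm.read_state(); print(s["position"],s["gripper_width"])
c=cam("scene"); im,d=viewer.get_image("scene"); cv2.imwrite("pics/s1.png",im[300:460,220:420].repeat(3,0).repeat(3,1)); np.savez("s1.npz",im=im,d=d)
cw=cam("wrist"); im,d=viewer.get_image("wrist"); cv2.imwrite("pics/w3.png",im); np.savez("w3.npz",im=im,d=d)
E
```

```text
clock: 7.0
position: [416.5, 287.7, 178.4]
ee_rot: [-0.0, 1.0, -0.002, -0.001]
contact_force: [0.2, 0.4, -0.5]
gripper_width: 48.1
grasp_force: 61.8
clock: 7.3
position: [417.9, 285.9, 178.9]
ee_rot: [-0.0, 1.0, -0.001, -0.001]
contact_force: [-0.9, 0.8, -0.2]
gripper_width: 48.4
grasp_force: 61.8
[417.93846056 285.90284538 178.86693877] 48.37055371485638
```

View pics/s1.png

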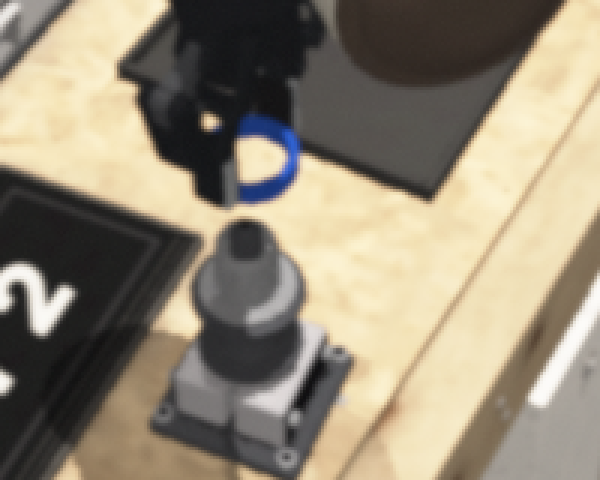

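View pics/w3.png

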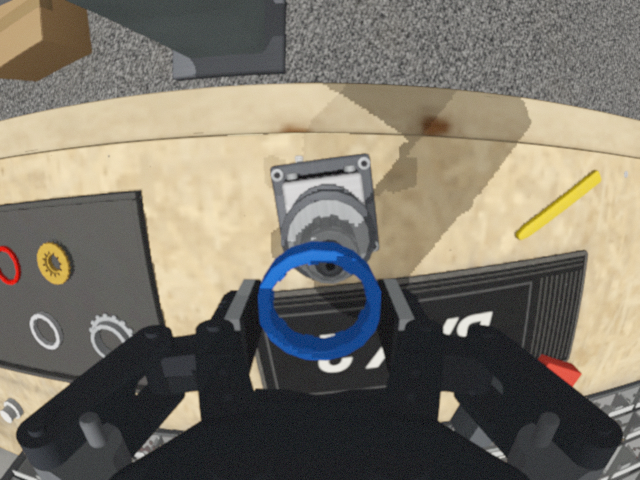

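```bash
python3 - <<'E'
from h import *
c=cam("wrist"); D=np.load("w3.npz"); im,d=D["im"],D["d"]
print("axle",wray(c,[(329,267)],143.5)); r0=ring(c,im,319,301,192,75,"blue"); print("ring top z192",r0, ring(c,im,319,301,181,75,"blue"))
# cloud by fisheye depth
v,u=np.mgrid[150:290,260:400]; K,Rm,t=c
q=cv2.fisheye.undistortPoints(np.c_[u.ravel(),v.ravel()].astype(float).reshape(-1,1,2),K,np.zeros(4))[:,0]
dd=d[150:290,260:400].ravel(); P=(np.c_[q,np.ones(len(q))]*dd[:,None]-t)@Rm
for a,b in((92.5,95),(96.5,99.5),(129,133),(141,145)):
    m=(P[:,2]>a)&(P[:,2]<b); Q=P[m][:,:2].astype(np.float32); print(a,m.sum(),Q.min(0),Q.max(0),cv2.minEnclosingCircle(Q))
crop=im[190:290,270:390]; cv2.imwrite("pics/w3c.png",cv2.resize(crop,None,fx=5,fy=5,interpolation=cv2.INTER_CUBIC))
# ring depth in wrist
B=np.load("s1.npz"); cs=cam("scene"); Ps=cloud("scene",cs,B["d"]); h=cv2.cvtColor(B["im"],cv2.COLOR_BGR2HSV)
m=(h[...,0]>100)&(h[...,0]<130)&(h[...,1]>130); m[:320]=0; m[380:]=0; m[:,:280]=0; m[:,330:]=0; q=Ps[m]; q=q[(q[:,2]>165)&(q[:,2]<205)]; print("scene ring",len(q),q.min(0),q.max(0))
E
```

```text
axle [[419.9330872  290.65531568 143.5       ]]
ring top z192 (array([417.49676514, 285.34658813]), 26.835739135742188, ((417.71923828125, 285.50469970703125), (49.18543243408203, 52.62708282470703), 87.88574981689453)) (array([423.140625  , 285.30987549]), 29.099212646484375, ((423.3818359375, 285.4813232421875), (53.334007263183594, 57.06593704223633), 87.8857650756836))
92.5 888 [388.05502 260.84158] [447.5932 321.6485] ((418.75323486328125, 291.2723388671875), 31.071016311645508)
96.5 1694 [389.50336 265.71985] [438.72577 316.54123] ((416.83758544921875, 290.7931213378906), 27.374691009521484)
129 490 [402.47797 276.156  ] [434.29724 306.95517] ((418.0386962890625, 291.09112548828125), 16.295137405395508)
141 227 [417.19675 284.45908] [425.41837 297.54114] ((420.72613525390625, 291.0001220703125), 6.660071849822998)
scene ring 230 [392.0731127  259.47417769 182.17428092] [431.67549795 308.27577971 194.78735435]
```

View pics/w3c.png

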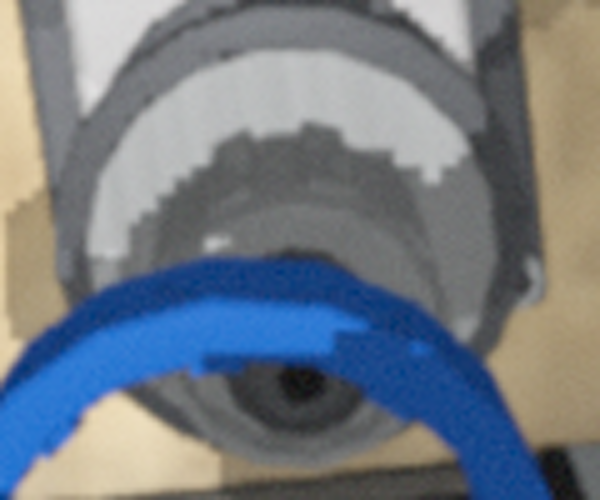

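```bash
python3 -m jog '[[[1, 5.5, 0, 0, 0, 0], [1, 5.5, 10, 0, 0, 0], [1, 5.5, 20, 0, 0, 0], [1, 5.5, 30, 0, 0, 0], [1, 5.5, 42, 0, 0, 0], [1, 5.5, 42, 0, 0, 0], [1, 5.5, 42, 0, 0, 0], [1, 5.5, 42, 0, 0, 0]]]'
python3 - <<'E'
from h import *
s=arm.read_state(); print(s["position"],s["gripper_width"])
c=cam("wrist"); im,d=viewer.get_image("wrist"); np.savez("w4.npz",im=im,d=d); print(ring(c,im,319,301,s["position"][2]+13.5,75,"blue"))
cv2.imwrite("pics/w4.png",cv2.resize(im[200:380,230:410],None,fx=3,fy=3,interpolation=cv2.INTER_CUBIC))
v,u=np.mgrid[150:390,260:400]; K,Rm,t=c
q=cv2.fisheye.undistortPoints(np.c_[u.ravel(),v.ravel()].astype(float).reshape(-1,1,2),K,np.zeros(4))[:,0]
dd=d[150:390,260:400].ravel(); P=(np.c_[q,np.ones(len(q))]*dd[:,None]-t)@Rm
bl=(np.abs(P[:,0]-418)<40)&(np.abs(P[:,1]-291)<40)
for a,b in((130,132.5),(142,145),(147,153)):
    m=bl&(P[:,2]>a)&(P[:,2]<b); Q=P[m][:,:2].astype(np.float32); print(a,m.sum(),Q.min(0),Q.max(0),cv2.minEnclosingCircle(Q))
E
```

```text
clock: 8.2
position: [417.7, 292.8, 138.6]
ee_rot: [-0.001, 1.0, 0.0, 0.0]
contact_force: [1.3, -0.5, -0.9]
gripper_width: 47.8
grasp_force: 61.9
[417.72744134 292.83604938 138.59438466] 47.780306681683676
(array([416.08883667, 292.42248535]), 26.472013473510742, ((416.166015625, 292.6515808105469), (48.93541717529297, 51.8773193359375), 87.82161712646484))
130 632 [405.6967  275.43558] [434.04242 306.58823] ((418.4839172363281, 291.17633056640625), 15.882591247558594)
142 1160 [392.64777 268.6827 ] [438.76282 316.85303] ((414.2303466796875, 292.6874694824219), 24.59620475769043)
147 5052 [392.8373 268.6495] [442.3504  323.56332] ((418.2974853515625, 295.927001953125), 29.411487579345703)
```

View pics/w4.png

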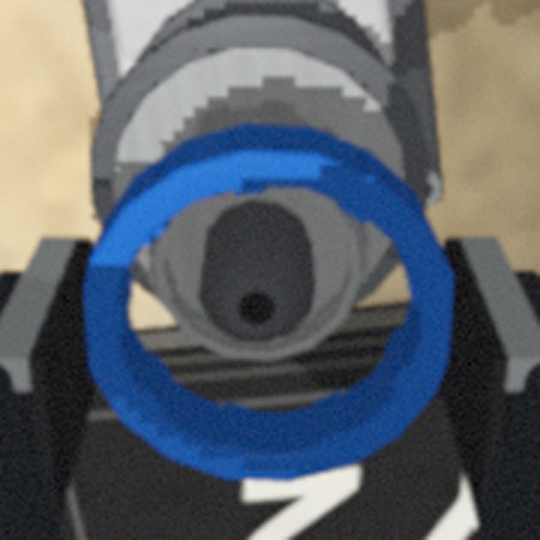

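```bash
python3 -m jog '[[[-0.8, -1.6, 0, 0, 0, 0], [-0.8, -1.6, 4, 0, 0, 0], [-0.8, -1.6, 9, 0, 0, 0], [-0.8, -1.6, 14, 0, 0, 0], [-0.8, -1.6, 20, 0, 0, 0], [-0.8, -1.6, 26, 0, 0, 0], [-0.8, -1.6, 32, 0, 0, 0], [-0.8, -1.6, 38, 0, 0, 0], [-0.8, -1.6, 39, 0, 0, 0], [-0.8, -1.6, 39, 0, 0, 0]]]'; python3 -m jog '[[[0, 0, 1, 0, 0, 0], [0, 0, 2, 0, 0, 0], [0, 0, 2, 0, 0, 0]]]'
```

```text
clock: 9.25
position: [418.2, 290.9, 99.0]
ee_rot: [-0.0, 1.0, -0.0, -0.0]
contact_force: [0.4, 0.3, -0.4]
gripper_width: 47.5
grasp_force: 61.9
clock: 9.55
position: [418.3, 291.0, 97.3]
ee_rot: [-0.0, 1.0, 0.0, 0.0]
contact_force: [0.7, 0.2, -0.7]
gripper_width: 47.8
grasp_force: 61.9
```

```bash
python3 -m jog '[[[0, 0, 0.7, 0, 0, 0], [0, 0, 0.7, 0, 0, 0], [0, 0, 0.7, 0, 0, 0]]]'; python3 -m jog '[[[0, 0, 0, 0, 0, 0], [0, 0, 0, 0, 0, 0], [0, 0, 0, 0, 0, 0], [0, 0, 0, 0, 0, 0]]]' 60; python3 -m jog '[[[0, 0, -10, 0, 0, 0], [0, 0, -30, 0, 0, 0], [0, 0, -60, 0, 0, 0], [0, 0, -80, 0, 0, 0], [0, 0, -80, 0, 0, 0], [0, 0, -80, 0, 0, 0]]]'
python3 - <<'E'
from h import *
c=cam("wrist"); im,d=viewer.get_image("wrist"); np.savez("w5.npz",im=im,d=d)
K,Rm,t=c; v,u=np.mgrid[150:390,240:400]
q=cv2.fisheye.undistortPoints(np.c_[u.ravel(),v.ravel()].astype(float).reshape(-1,1,2),K,np.zeros(4))[:,0]
dd=d[150:390,240:400].ravel(); P=(np.c_[q,np.ones(len(q))]*dd[:,None]-t)@Rm
h=cv2.cvtColor(im[150:390,240:400],cv2.COLOR_BGR2HSV).reshape(-1,3)
m=(h[:,0]>100)&(h[:,0]<130)&(h[:,1]>130); Q=P[m]; print(m.sum(),np.percentile(Q[:,2],[1,50,90,99]),Q.min(0),Q.max(0))
for s in(Q[:,0]<400,Q[:,0]>430,Q[:,1]<275,Q[:,1]>305): print(np.percentile(Q[s][:,2],90))
k=(P[:,2]>130)&(P[:,2]<132.5); print(P[k].min(0),P[k].max(0))
E
```

```text
clock: 9.85
position: [418.4, 291.1, 96.9]
ee_rot: [-0.0, 1.0, 0.0, 0.0]
contact_force: [-0.5, -0.5, 1.0]
gripper_width: 47.7
grasp_force: 62.0
clock: 10.25
position: [418.2, 290.9, 96.5]
ee_rot: [-0.0, 1.0, -0.0, -0.0]
contact_force: [0.1, 0.7, -0.0]
gripper_width: 60.2
grasp_force: 0.0
clock: 10.85
position: [418.1, 291.0, 177.1]
ee_rot: [-0.0, 1.0, 0.001, 0.0]
contact_force: [-0.1, 0.1, -1.0]
gripper_width: 59.9
grasp_force: 0.0
1542 [ 95.4199112  110.0098615  110.95702649 111.87371706] [349.96620317 260.68997468  93.45609224] [438.23375887 317.39159148 319.88644432]
110.9131255706335
110.83192871736408
110.88056947212056
110.97630541055099
[402.92634524 275.20218745 130.01328484] [433.8105839  306.65128071 132.49842635]
```

```bash
python3 -m jog '[[[-15, -24, 0, 0, 0, 0], [-40, -65, 5, 0, 0, 0], [-66, -107, 15, 0, 0, 0], [-92, -149, 30, 0, 0, 0], [-118, -191, 45, 0, 0, 0], [-140, -227, 60, 0, 0, 0], [-147, -238, 75, 0, 0, 0], [-147, -238, 75, 0, 0, 0], [-147, -238, 75, 0, 0, 0]]]'
cat > look.py <<'E'
from h import *
import sys
tag,u0,v0,r=sys.argv[1],*map(int,sys.argv[2:5]); zs=[float(a) for a in sys.argv[6:]]; col=sys.argv[5]
s=arm.read_state(); print(s["position"],s["clock"])
c=cam("wrist"); im,d=viewer.get_image("wrist"); np.savez(tag+".npz",im=im,d=d); cv2.imwrite(f"pics/{tag}.png",im)
for z in zs: print(z,ring(c,im,u0,v0,z,r,col)) 
K,Rm,t=c; v,u=np.mgrid[:480,:640]
q=cv2.fisheye.undistortPoints(np.c_[u.ravel(),v.ravel()].astype(float).reshape(-1,1,2),K,np.zeros(4))[:,0]
P=(np.c_[q,np.ones(len(q))]*d.ravel()[:,None]-t)@Rm
np.save(tag+"P.npy",P.reshape(480,640,3))
E
python3 look.py w6 320 250 90 grey 16 5
```

```text
clock: 11.8
position: [564.7, 53.1, 100.6]
ee_rot: [-0.0, 1.0, -0.0, -0.001]
contact_force: [-1.2, -0.2, 0.3]
gripper_width: 59.9
grasp_force: 0.0
[564.67714864  53.07745311 100.56585167] 11.8
16.0 (array([562.14831543,  51.50440598]), 31.60329818725586, ((562.0979614257812, 51.48090362548828), (59.19340133666992, 59.31520462036133), 114.69727325439453))
5.0 (array([565.30236816,  51.43072128]), 33.13139343261719, ((565.24951171875, 51.406063079833984), (62.05557632446289, 62.18326187133789), 114.6962890625))
```

View pics/w6.png

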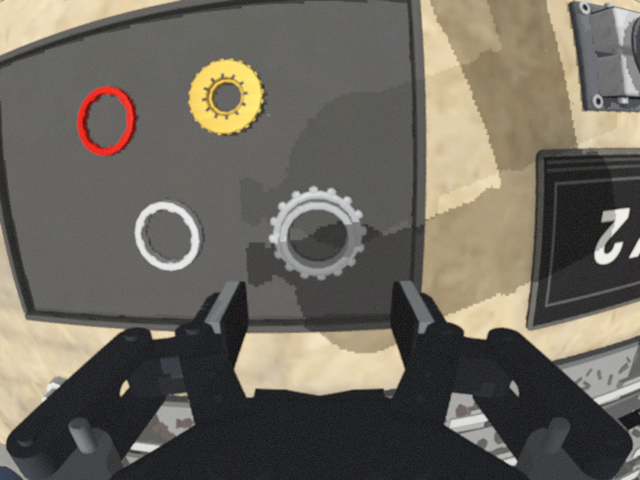

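```bash
python3 -m jog '[[[-0.6, -1.7, 20, 0, 0, 0], [-0.6, -1.7, 50, 0, 0, 0], [-0.6, -1.7, 75, 0, 0, 0], [-0.6, -1.7, 90, 0, 0, 0], [-0.6, -1.7, 94, 0, 0, 0], [-0.6, -1.7, 94, 0, 0, 0], [-0.6, -1.7, 94, 0, 0, 0]]]'; python3 -m jog '[[[0, 0, 0, 0, 0, 0], [0, 0, 0, 0, 0, 0], [0, 0, 0, 0, 0, 0], [0, 0, 0, 0, 0, 0], [0, 0, 0, 0, 0, 0], [0, 0, 0, 0, 0, 0]]]' 40; python3 -m jog '[[[0, 0, -20, 0, 0, 0], [0, 0, -50, 0, 0, 0], [0, 0, -90, 0, 0, 0], [0, 0, -130, 0, 0, 0], [0, 0, -160, 0, 0, 0], [0, 0, -175, 0, 0, 0], [0, 0, -175, 0, 0, 0], [0, 0, -175, 0, 0, 0]]]'
```

```text
clock: 12.55
position: [566.8, 52.3, 8.9]
ee_rot: [-0.001, 1.0, 0.0, 0.001]
contact_force: [0.8, 0.8, -0.2]
gripper_width: 59.8
grasp_force: 0.0
clock: 13.15
position: [567.0, 51.9, 9.8]
ee_rot: [-0.001, 1.0, 0.0, 0.001]
contact_force: [-1.7, -0.2, 6.5]
gripper_width: 45.3
grasp_force: 60.2
clock: 13.95
position: [565.4, 51.3, 182.4]
ee_rot: [-0.0, 1.0, 0.0, -0.0]
contact_force: [-0.9, -0.7, -1.5]
gripper_width: 45.0
grasp_force: 61.5
```

```bash
python3 look.py w7 320 290 100 grey 185
```

```text
[565.42009742  51.31138702 182.41229951] 13.95
185.0 (array([574.61889648,  43.90171051]), 46.90200424194336, ((572.4906005859375, 47.301849365234375), (63.69380569458008, 79.44512176513672), 80.7454833984375))
```

View pics/w7.png

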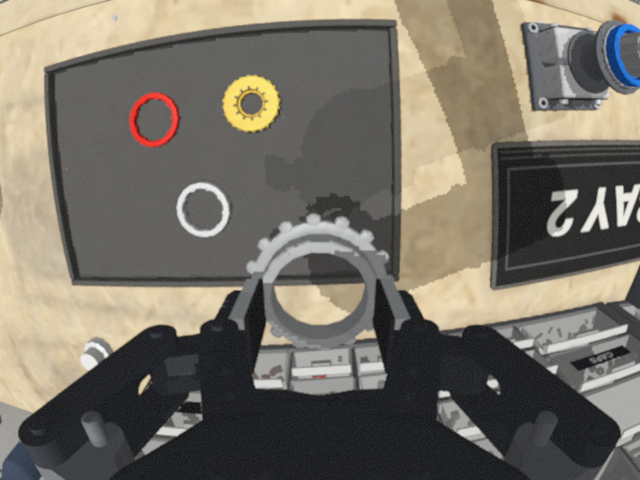

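```bash
python3 - <<'E'
from h import *
P=np.load("w7P.npy"); im=np.load("w7.npz")["im"]
S=P[215:350,240:395].reshape(-1,3); I=im[215:350,240:395].reshape(-1,3)
m=(S[:,2]>165)&(S[:,2]<215)&(I.min(1)>75); S=S[m]
print(len(S),np.histogram(S[:,2],bins=range(165,216,2)))
for a in range(176,200,2):
    q=S[(S[:,2]>a)&(S[:,2]<a+2)]
    if len(q)>20: print(a,len(q),q.min(0)[:2],q.max(0)[:2])
# top plane fit
for lo,hi in((186,193),):
    q=S[(S[:,2]>lo)&(S[:,2]<hi)]; A=np.c_[q[:,:2]-q[:,:2].mean(0),np.ones(len(q))]; print(np.linalg.lstsq(A,q[:,2],rcond=None)[0])
E
```

```text
9245 (array([   0,    0,    0,    0,   11,  338, 2757,  818,  366,  388,  465,
       2906,  595,   64,   52,   59,   54,   47,   60,   56,   51,   39,
         44,   37,   38]), array([165, 167, 169, 171, 173, 175, 177, 179, 181, 183, 185, 187, 189,
       191, 193, 195, 197, 199, 201, 203, 205, 207, 209, 211, 213, 215]))
176 1219 [531.92807637  19.95710881] [596.4553003   83.57101132]
178 2405 [531.5694667  20.4936643] [596.11882862  83.42261784]
180 372 [536.36229648  22.32993758] [584.43906869  78.8538121 ]
182 385 [539.46546241  28.56307956] [584.66788763  73.87223079]
184 409 [539.30351238  27.92512608] [584.55165671  74.72614537]
186 1184 [539.28414339  22.01512481] [588.88512039  78.38257214]
188 2541 [539.24637128  22.72159882] [588.34308198  80.22552567]
190 68 [540.69765163  19.50798254] [584.27555217  80.2449504 ]
192 62 [554.74898433  19.77519442] [577.01308653  80.17312371]
194 52 [554.55966631  22.33136281] [577.74846334  80.19711702]
196 53 [554.71556069  21.96156219] [576.84157814  79.95122179]
198 50 [554.86159993  22.05883488] [577.1971974   79.57404892]
[-3.81759970e-03  1.10865057e-03  1.88338505e+02]
```

```bash
python3 -m jog '[[[14, 24, 0, 0, 0, 0], [40, 66, 0, 0, 0, 0], [66, 108, 0, 0, 0, 0], [92, 151, 0, 0, 0, 0], [118, 194, 0, 0, 0, 0], [136, 224, 0, 0, 0, 0], [145.6, 239.4, 0, 0, 0, 0], [145.6, 239.4, 10, 0, 0, 0], [145.6, 239.4, 25, 0, 0, 0], [145.6, 239.4, 25, 0, 0, 0]]]'; python3 -m jog '[[[0, 0, 0, 0, 0, 0], [0, 0, 0, 0, 0, 0], [0, 0, 0, 0, 0, 0]]]'; python3 look.py w8 320 290 100 grey 165
python3 - <<'E'
from h import *
P=np.load("w8P.npy"); S=P[150:380,230:400].reshape(-1,3); S=S[(abs(S[:,0]-418)<38)&(abs(S[:,1]-291)<38)]
z=arm.read_state()["position"][2]
for n,a,b in(("post",130,132.5),("boss",z+4.5,z+7.5),("plate",z-5.5,z-3)):
    q=S[(S[:,2]>a)&(S[:,2]<b)]; print(n,len(q),q.min(0),q.max(0))
E
```

```text
clock: 15.0
position: [418.7, 288.4, 154.1]
ee_rot: [0.0, 1.0, -0.003, -0.003]
contact_force: [-1.1, -0.5, -1.3]
gripper_width: 45.0
grasp_force: 61.6
clock: 15.3
position: [420.7, 290.5, 158.0]
ee_rot: [-0.0, 1.0, 0.0, 0.0]
contact_force: [-0.5, -0.3, -0.5]
gripper_width: 45.4
grasp_force: 61.6
[420.71734815 290.48285669 157.99685853] 15.3
165.0 (array([401.63034058, 282.54989624]), 40.04896926879883, ((400.4612731933594, 280.9137878417969), (48.51005935668945, 69.46206665039062), 158.98997497558594))
post 357 [410.88858278 275.71549844 130.02767949] [433.91370377 306.72941219 132.49167225]
boss 3539 [394.56900732 261.4410119  162.54127612] [443.92680928 319.72831648 165.53001633]
plate 3164 [386.74044555 259.2238844  152.54594427] [451.83868383 322.83371482 155.03826367]
```

```bash
python3 -m jog '[[[0.8, 0, 0, 0, 0, 0], [0.8, 0, 4, 0, 0, 0], [0.8, 0, 9, 0, 0, 0], [0.8, 0, 14, 0, 0, 0], [0.8, 0, 20, 0, 0, 0], [0.8, 0, 26, 0, 0, 0], [0.8, 0, 32, 0, 0, 0], [0.8, 0, 37, 0, 0, 0], [0.8, 0, 38, 0, 0, 0], [0.8, 0, 38, 0, 0, 0]]]'; python3 -m jog '[[[0, 0, 0.7, 0, 0, 0], [0, 0, 1.4, 0, 0, 0], [0, 0, 1.4, 0, 0, 0]]]'
```

```text
clock: 16.35
position: [419.4, 290.6, 119.3]
ee_rot: [-0.0, 1.0, -0.0, -0.0]
contact_force: [1.2, -0.6, -0.4]
gripper_width: 45.3
grasp_force: 61.6
clock: 16.65
position: [419.5, 290.7, 118.3]
ee_rot: [-0.0, 1.0, 0.0, 0.0]
contact_force: [0.2, 0.3, -0.3]
gripper_width: 45.4
grasp_force: 61.6
```

```bash
python3 -m jog '[[[0, 0, 0.5, 0, 0, 0], [0, 0, 0.5, 0, 0, 0], [0, 0, 0.5, 0, 0, 0]]]'; python3 -m jog '[[[0, 0, 0, 0, 0, 0], [0, 0, 0, 0, 0, 0], [0, 0, 0, 0, 0, 0], [0, 0, 0, 0, 0, 0]]]' 60; python3 -m jog '[[[0, 0, -10, 0, 0, 0], [0, 0, -30, 0, 0, 0], [0, 0, -50, 0, 0, 0], [0, 0, -60, 0, 0, 0], [0, 0, -60, 0, 0, 0], [0, 0, -60, 0, 0, 0]]]'
python3 look.py w9 320 290 100 grey 124
python3 - <<'E'
from h import *
P=np.load("w9P.npy"); S=P[150:380,230:400].reshape(-1,3); S=S[(abs(S[:,0]-418)<38)&(abs(S[:,1]-291)<38)]
for n,a,b in(("post",130,132.5),("boss",122.5,126),("plate",112,115.5)):
    q=S[(S[:,2]>a)&(S[:,2]<b)]; A=np.c_[q[:,:2]-q[:,:2].mean(0),np.ones(len(q))]; print(n,len(q),q.min(0),q.max(0),np.linalg.lstsq(A,q[:,2],rcond=None)[0])
E
```

```text
clock: 16.95
position: [419.5, 290.7, 118.0]
ee_rot: [-0.0, 1.0, 0.0, 0.0]
contact_force: [-1.2, -0.5, 1.8]
gripper_width: 45.2
grasp_force: 62.0
clock: 17.35
position: [419.5, 290.6, 117.6]
ee_rot: [-0.0, 1.0, -0.0, -0.0]
contact_force: [0.3, 0.4, -0.0]
gripper_width: 60.0
grasp_force: 0.0
clock: 17.95
position: [419.1, 290.4, 177.3]
ee_rot: [-0.0, 1.0, -0.0, -0.0]
contact_force: [0.0, 0.2, -1.3]
gripper_width: 60.0
grasp_force: 0.0
[419.08881688 290.38665188 177.32569195] 17.95
124.0 (array([418.83111572, 271.01965332]), 53.70783233642578, ((414.6820983886719, 272.12225341796875), (67.74520874023438, 100.80509185791016), 5.607842922210693))
post 619 [402.95755035 275.54292211 130.00530197] [434.14939592 306.62424203 132.49664399] [6.92958725e-03 1.02792767e-03 1.31363309e+02]
boss 2905 [393.40078302 265.53754212 122.50220995] [442.66665141 315.57343327 125.99767715] [1.52920860e-03 9.16680891e-04 1.24018620e+02]
plate 2520 [385.22090539 257.79461251 112.01330526] [451.19603795 323.16507304 115.4886073 ] [1.33102691e-03 1.03270632e-03 1.13960638e+02]
```

```bash
python3 -m jog '[[[-10, -24, 0, 0, 0, 0], [-29, -68, 0, 0, 0, 0], [-48, -113, 5, 0, 0, 0], [-67, -158, 15, 0, 0, 0], [-86, -203, 30, 0, 0, 0], [-105, -248, 45, 0, 0, 0], [-124, -293, 60, 0, 0, 0], [-143, -338, 75, 0, 0, 0], [-146.5, -346, 77, 0, 0, 0], [-146.5, -346, 77, 0, 0, 0]]]'; python3 -m jog '[[[0, 0, 0, 0, 0, 0], [0, 0, 0, 0, 0, 0], [0, 0, 0, 0, 0, 0], [0, 0, 0, 0, 0, 0]]]';python3 look.py w10 318 237 80 grey 11 6
python3 - <<'E'
from h import *
P=np.load("w10P.npy"); S=P[160:330,240:400].reshape(-1,3); S=S[(abs(S[:,0]-565)<40)&(abs(S[:,1]+55)<40)]
q=S[(S[:,2]>9)&(S[:,2]<13)]; print(len(q),q.min(0),q.max(0))
E
```

```text
clock: 19.0
position: [565.5, -57.3, 98.4]
ee_rot: [0.001, 1.0, -0.0, -0.002]
contact_force: [-1.3, 0.6, -0.7]
gripper_width: 59.8
grasp_force: 0.0
clock: 19.4
position: [566.2, -54.2, 101.3]
ee_rot: [-0.001, 1.0, 0.0, 0.0]
contact_force: [0.4, -0.0, -0.3]
gripper_width: 60.1
grasp_force: 0.0
[566.22307529 -54.16031773 101.25196282] 19.4
11.0 (array([565.33929443, -53.93676376]), 25.467741012573242, ((565.3319091796875, -53.76900100708008), (49.16403579711914, 50.17116928100586), 95.67423248291016))
6.0 (array([566.7845459 , -53.92427826]), 26.014272689819336, ((566.7771606445312, -53.753631591796875), (50.21926498413086, 51.248023986816406), 95.67430877685547))
1672 [541.14857703 -77.9704931    9.00381833] [590.54797948 -29.05022695  12.89331058]
```

```bash
python3 -m jog '[[[0.4, 0.5, 20, 0, 0, 0], [0.4, 0.5, 50, 0, 0, 0], [0.4, 0.5, 75, 0, 0, 0], [0.4, 0.5, 92, 0, 0, 0], [0.4, 0.5, 99, 0, 0, 0], [0.4, 0.5, 99, 0, 0, 0], [0.4, 0.5, 99, 0, 0, 0]]]'; python3 -m jog '[[[0, 0, 0, 0, 0, 0], [0, 0, 0, 0, 0, 0], [0, 0, 0, 0, 0, 0], [0, 0, 0, 0, 0, 0], [0, 0, 0, 0, 0, 0], [0, 0, 0, 0, 0, 0]]]' 40; python3 -m jog '[[[0, 0, -20, 0, 0, 0], [0, 0, -50, 0, 0, 0], [0, 0, -90, 0, 0, 0], [0, 0, -130, 0, 0, 0], [0, 0, -160, 0, 0, 0], [0, 0, -178, 0, 0, 0], [0, 0, -178, 0, 0, 0], [0, 0, -178, 0, 0, 0]]]'
python3 look.py w11 320 290 100 grey 185
python3 - <<'E'
from h import *
P=np.load("w11P.npy"); S=P[200:380,240:400].reshape(-1,3); p=arm.read_state()["position"]; S=S[(abs(S[:,0]-p[0])<40)&(abs(S[:,1]-p[1])<27)&(S[:,2]>p[2]-5)&(S[:,2]<p[2]+18)]
print(np.histogram(S[:,2]-p[2],bins=range(-5,19))[0]); q=S[(S[:,2]>p[2]+7)&(S[:,2]<p[2]+11)]; print(len(q),(q.min(0)-p)[:2],(q.max(0)-p)[:2])
E
```

```text
clock: 20.15
position: [566.6, -54.5, 2.5]
ee_rot: [-0.001, 1.0, 0.0, 0.001]
contact_force: [-0.6, -0.3, -0.8]
gripper_width: 59.7
grasp_force: 0.0
clock: 20.75
position: [566.9, -54.6, 3.7]
ee_rot: [-0.001, 1.0, 0.0, 0.002]
contact_force: [-1.6, 0.3, 5.8]
gripper_width: 45.6
grasp_force: 60.6
clock: 21.55
position: [565.5, -54.7, 180.0]
ee_rot: [-0.0, 1.0, 0.0, 0.0]
contact_force: [-0.9, 0.2, 0.2]
gripper_width: 45.5
grasp_force: 61.5
[565.47185303 -54.65591224 179.99707256] 21.55
185.0 (array([577.91247559, -62.64637756]), 41.263797760009766, ((572.5693969726562, -57.505828857421875), (50.548526763916016, 75.06731414794922), 65.89682006835938))
[   0    0    0    4   48  159  189  182  200  207  205  374 1544 1870
  276   66   63   77   50   62   76   49   65]
3756 [-25.57912379 -26.94112126] [24.20709062 26.91240927]
```

```bash
python3 -m jog '[[[10, 24, 0, 0, 0, 0], [29, 68, 0, 0, 0, 0], [48, 113, 0, 0, 0, 0], [67, 158, 0, 0, 0, 0], [86, 203, 0, 0, 0, 0], [105, 248, 0, 0, 0, 0], [124, 293, 0, 0, 0, 0], [143, 338, 2, 0, 0, 0], [146.5, 345.7, 10, 0, 0, 0], [146.5, 345.7, 22, 0, 0, 0]]]'; python3 -m jog '[[[0, 0, 0, 0, 0, 0], [0, 0, 0, 0, 0, 0], [0, 0, 0, 0, 0, 0], [0, 0, 0, 0, 0, 0]]]'; python3 look.py w12 320 290 100 grey 165
python3 - <<'E'
from h import *
P=np.load("w12P.npy"); S=P[150:380,230:400].reshape(-1,3); S=S[(abs(S[:,0]-418)<38)&(abs(S[:,1]-291)<38)]
p=arm.read_state()["position"]; print(p); z=p[2]
for n,a,b in(("post",130,132.5),("ring",z+6.8,z+10.5),("edge",z-1,z+10)):
    q=S[(S[:,2]>a)&(S[:,2]<b)]; print(n,len(q),q.min(0),q.max(0))
im=np.load("w12.npz")["im"]; cv2.imwrite("pics/w12c.png",cv2.resize(im[200:380,230:410],None,fx=3,fy=3))
E
```

```text
clock: 22.6
position: [418.1, 292.0, 156.4]
ee_rot: [-0.002, 1.0, -0.0, -0.0]
contact_force: [0.7, 0.3, -0.3]
gripper_width: 45.4
grasp_force: 61.5
clock: 23.0
position: [419.7, 290.1, 158.0]
ee_rot: [0.0, 1.0, 0.0, 0.0]
contact_force: [0.5, 0.2, -1.5]
gripper_width: 45.9
grasp_force: 61.5
[419.66517314 290.09017702 157.99504166] 23.0
165.0 (array([415.18933105, 279.97149658]), 49.81372833251953, ((409.6659851074219, 285.078369140625), (62.5806999206543, 87.85897064208984), 113.10626983642578))
[419.61396435 290.273646   158.08512984]
post 363 [410.90544424 275.27779394 130.02805862] [433.99609069 306.3193424  132.49681018]
ring 2707 [393.50838641 255.43107316 164.8856126 ] [443.41269386 321.89916619 168.57887318]
edge 5334 [393.50838641 255.43107316 157.09340992] [443.8088201  321.56831881 168.08382065]
```

View pics/w12c.png

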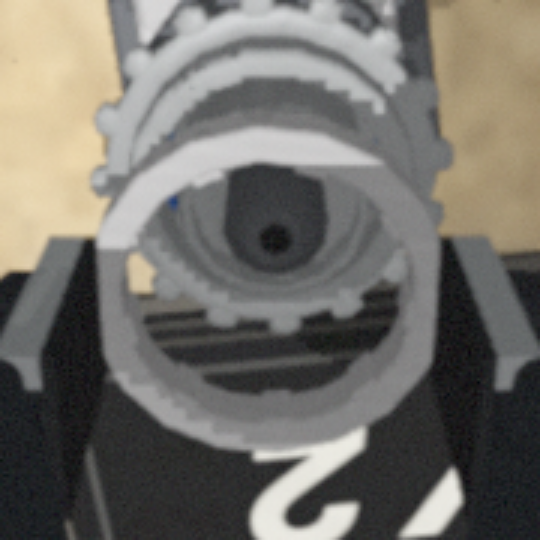

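```bash
python3 -m jog '[[[0, 0.6, 0, 0, 0, 0], [0, 0.6, 4, 0, 0, 0], [0, 0.6, 9, 0, 0, 0], [0, 0.6, 14, 0, 0, 0], [0, 0.6, 20, 0, 0, 0], [0, 0.6, 26, 0, 0, 0], [0, 0.6, 31, 0, 0, 0], [0, 0.6, 31.5, 0, 0, 0], [0, 0.6, 31.5, 0, 0, 0]]]'; python3 -m jog '[[[0, 0, 0.7, 0, 0, 0], [0, 0, 1.2, 0, 0, 0], [0, 0, 1.2, 0, 0, 0]]]'
```

```text
clock: 23.95
position: [419.0, 291.4, 126.0]
ee_rot: [-0.0, 1.0, -0.0, -0.0]
contact_force: [-0.4, -0.6, -0.5]
gripper_width: 45.5
grasp_force: 61.6
clock: 24.25
position: [419.0, 291.5, 125.9]
ee_rot: [-0.001, 1.0, 0.0, 0.0]
contact_force: [-2.3, -1.4, 6.6]
gripper_width: 45.7
grasp_force: 62.3
```

```bash
python3 -m jog '[[[0, 0, -1, 0, 0, 0], [0, 0, -1, 0, 0, 0]]]'; python3 -m jog '[[[0, 0, 0, 0, 0, 0], [0, 0, 0, 0, 0, 0], [0, 0, 0, 0, 0, 0], [0, 0, 0, 0, 0, 0]]]' 60; python3 -m jog '[[[0, 0, -10, 0, 0, 0], [0, 0, -25, 0, 0, 0], [0, 0, -40, 0, 0, 0], [0, 0, -50, 0, 0, 0], [0, 0, -50, 0, 0, 0], [0, 0, -50, 0, 0, 0]]]'
python3 look.py w13 320 290 100 grey 124
python3 - <<'E'
from h import *
P=np.load("w13P.npy"); S=P[150:380,230:400].reshape(-1,3); S=S[(abs(S[:,0]-418)<38)&(abs(S[:,1]-291)<38)]
for n,a,b in(("silver+post",130,135.5),("plate",112,115.5),("tip",141,145)):
    q=S[(S[:,2]>a)&(S[:,2]<b)]; A=np.c_[q[:,:2]-q[:,:2].mean(0),np.ones(len(q))]; print(n,len(q),q.min(0),q.max(0),np.linalg.lstsq(A,q[:,2],rcond=None)[0])
E
```

```text
clock: 24.45
position: [419.1, 291.6, 126.0]
ee_rot: [-0.0, 1.0, 0.0, 0.0]
contact_force: [-0.7, 0.9, 1.9]
gripper_width: 45.3
grasp_force: 61.8
clock: 24.85
position: [419.0, 291.4, 125.8]
ee_rot: [-0.0, 1.0, -0.0, -0.0]
contact_force: [0.3, -0.5, -0.3]
gripper_width: 59.8
grasp_force: 0.0
clock: 25.45
position: [418.8, 291.3, 175.9]
ee_rot: [-0.0, 1.0, 0.0, -0.0]
contact_force: [0.4, -0.2, -0.6]
gripper_width: 59.9
grasp_force: 0.0
[418.83331607 291.31752928 175.94714134] 25.45
124.0 (array([414.44778442, 273.07876587]), 49.32275390625, ((413.95819091796875, 275.01202392578125), (66.98657989501953, 97.18179321289062), 178.34671020507812))
silver+post 3303 [393.51773692 266.5617972  130.01094984] [443.17511281 315.99005758 135.48580064] [-1.10155319e-03  4.16835240e-04  1.32659143e+02]
plate 2004 [385.24631655 258.12390153 112.0015815 ] [444.15245763 323.56612017 115.46862689] [ 1.48003681e-03 -1.49830214e-03  1.13946161e+02]
tip 453 [411.11651163 284.58525215 141.00884725] [424.78253223 297.86683749 144.98268186] [ 5.30574785e-02 -9.32274853e-03  1.42962468e+02]
```

```bash
python3 -m jog '[[[-4, -24, 0, 0, 0, 0], [-12, -68, 0, 0, 0, 0], [-21, -114, 5, 0, 0, 0], [-29, -160, 15, 0, 0, 0], [-38, -207, 30, 0, 0, 0], [-47, -254, 45, 0, 0, 0], [-53, -290, 60, 0, 0, 0], [-55, -299, 76, 0, 0, 0], [-55, -299, 76, 0, 0, 0], [-55, -299, 76, 0, 0, 0]]]'; python3 -m jog '[[[0, 0, 0, 0, 0, 0], [0, 0, 0, 0, 0, 0], [0, 0, 0, 0, 0, 0], [0, 0, 0, 0, 0, 0]]]';python3 look.py w14 318 237 80 gold 13 10.5 8
python3 - <<'E'
from h import *
P=np.load("w14P.npy"); S=P[160:330,240:400].reshape(-1,3); S=S[(abs(S[:,0]-474)<40)&(abs(S[:,1]+8)<40)]
q=S[(S[:,2]>11)&(S[:,2]<15)]; print(len(q),q.min(0),q.max(0))
E
```

```text
clock: 26.5
position: [474.1, -7.6, 99.6]
ee_rot: [-0.0, 1.0, -0.0, -0.001]
contact_force: [-0.7, 0.6, 0.6]
gripper_width: 59.8
grasp_force: 0.0
clock: 26.9
position: [474.5, -6.9, 100.4]
ee_rot: [-0.001, 1.0, 0.0, 0.0]
contact_force: [-0.2, 0.3, -0.2]
gripper_width: 59.8
grasp_force: 0.0
[474.45132662  -6.94999054 100.40396732] 26.9
13.0 (array([473.25570679,  -6.24384642]), 24.817419052124023, ((473.3103942871094, -6.301783561706543), (47.714088439941406, 48.155616760253906), 82.34781646728516))
10.5 (array([473.98400879,  -6.23312616]), 25.08701515197754, ((474.039306640625, -6.2916975021362305), (48.23245620727539, 48.67878723144531), 82.34770965576172))
8.0 (array([474.71237183,  -6.2224865 ]), 25.356727600097656, ((474.7682189941406, -6.281609058380127), (48.75082778930664, 49.20194625854492), 82.34752655029297))
3148 [449.56974287 -30.49913897  11.00271824] [497.94176249  17.71265413  14.93876053]
```

```bash
python3 -m jog '[[[0.6, 0.6, 20, 0, 0, 0], [0.6, 0.6, 50, 0, 0, 0], [0.6, 0.6, 75, 0, 0, 0], [0.6, 0.6, 88, 0, 0, 0], [0.6, 0.6, 92.5, 0, 0, 0], [0.6, 0.6, 92.5, 0, 0, 0], [0.6, 0.6, 92.5, 0, 0, 0]]]'; python3 -m jog '[[[0, 0, 0, 0, 0, 0], [0, 0, 0, 0, 0, 0], [0, 0, 0, 0, 0, 0], [0, 0, 0, 0, 0, 0], [0, 0, 0, 0, 0, 0], [0, 0, 0, 0, 0, 0]]]' 40; python3 -m jog '[[[0, 0, -20, 0, 0, 0], [0, 0, -50, 0, 0, 0], [0, 0, -90, 0, 0, 0], [0, 0, -130, 0, 0, 0], [0, 0, -160, 0, 0, 0], [0, 0, -172, 0, 0, 0], [0, 0, -172, 0, 0, 0], [0, 0, -172, 0, 0, 0]]]'
python3 look.py w15 320 290 80 gold 185
python3 - <<'E'
from h import *
P=np.load("w15P.npy"); S=P[200:380,240:400].reshape(-1,3); p=arm.read_state()["position"]; S=S[(abs(S[:,0]-p[0])<40)&(abs(S[:,1]-p[1])<24)&(S[:,2]>p[2]-12)&(S[:,2]<p[2]+18)]
print(np.histogram(S[:,2]-p[2],bins=range(-12,19))[0]); q=S[(S[:,2]>p[2]+1)&(S[:,2]<p[2]+6)]; print(len(q),(q.min(0)-p)[:2],(q.max(0)-p)[:2])
A=np.c_[q[:,:2]-q[:,:2].mean(0),np.ones(len(q))]; print(np.linalg.lstsq(A,q[:,2]-p[2],rcond=None)[0])
E
```

```text
clock: 27.65
position: [474.3, -6.7, 8.2]
ee_rot: [-0.001, 1.0, 0.0, 0.001]
contact_force: [-0.5, -0.7, 0.8]
gripper_width: 59.9
grasp_force: 0.0
clock: 28.25
position: [474.5, -7.0, 9.3]
ee_rot: [-0.001, 1.0, 0.0, 0.001]
contact_force: [-2.2, -2.3, 7.5]
gripper_width: 42.4
grasp_force: 59.5
clock: 29.05
position: [473.1, -7.0, 179.4]
ee_rot: [-0.0, 1.0, 0.0, 0.0]
contact_force: [0.9, -0.1, -1.0]
gripper_width: 40.3
grasp_force: 0.0
[473.12355096  -6.95650972 179.37463132] 29.05
185.0 (array([437.86437988,  16.96679878]), 7.392574310302734, ((437.9758605957031, 18.020587921142578), (6.467869758605957, 15.06747055053711), 173.58973693847656))
[ 0  0  0  0  0  0  0  0  0  0  0  0  0  1 12 14 37 41 26 61 57 61 53 58
 61 48 56 62 53 61]
105 [ -9.06382638 -20.38441343] [12.30008355 20.41714181]
[2.49035848e-02 3.39323722e-03 4.56384370e+00]
```

View pics/w15.png

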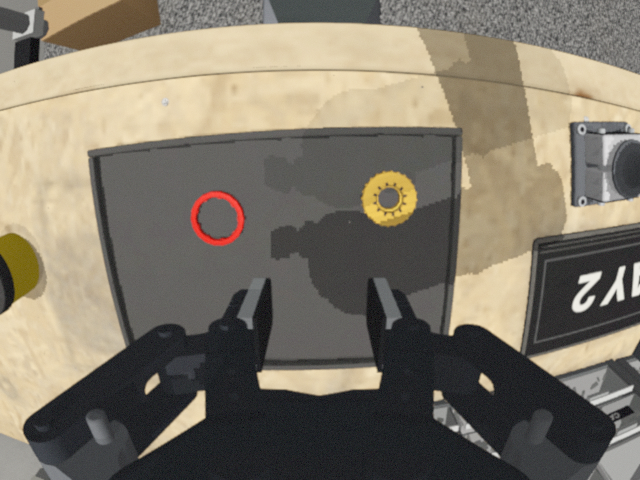

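```bash
python3 - <<'E'
from h import *
c=cam("wrist"); im=np.load("w15.npz")["im"]; print(ring(c,im,390,198,10.5,45,"gold")[:2])
P=np.load("w15P.npy"); S=P[160:235,350:430].reshape(-1,3); q=S[(S[:,2]>10)&(S[:,2]<16)]; print(len(q),q.min(0),q.max(0))
A=np.c_[q[:,:2]-q[:,:2].mean(0),np.ones(len(q))]; print(np.linalg.lstsq(A,q[:,2],rcond=None)[0])
S=P[100:380,430:480].reshape(-1,3); q=S[(S[:,2]>12.5)&(S[:,2]<16)]; print("rim",len(q),q.min(0),q.max(0))
E
```

```text
(array([462.93951416,  53.14921951]), 24.784053802490234)
1836 [439.50074026  28.85318168  10.06106294] [488.00163133  77.19140389  15.55792473]
[1.49535165e-03 1.88728079e-03 1.28367017e+01]
rim 1505 [399.28873823  86.5477108   12.50471266] [600.30492912 123.72101336  15.97195286]
```

```bash
python3 -m jog '[[[3, 20, 10, 0, 0, 0], [7, 45, 30, 0, 0, 0], [9.9, 60, 60, 0, 0, 0], [9.9, 60, 79, 0, 0, 0], [9.9, 60, 79, 0, 0, 0], [9.9, 60, 79, 0, 0, 0], [9.9, 60, 79, 0, 0, 0], [9.9, 60, 79, 0, 0, 0]]]' 60;python3 look.py w16 318 237 80 gold 10.5
python3 - <<'E'
from h import *
P=np.load("w16P.npy"); S=P[160:330,240:400].reshape(-1,3); S=S[(abs(S[:,0]-463)<40)&(abs(S[:,1]-53)<40)]
q=S[(S[:,2]>11)&(S[:,2]<15)]; print(len(q),q.min(0),q.max(0))
E
```

```text
clock: 29.9
position: [464.4, 53.0, 101.4]
ee_rot: [-0.0, 1.0, 0.0, 0.001]
contact_force: [0.8, -0.8, 0.2]
gripper_width: 60.2
grasp_force: 0.0
[464.41567795  53.04286362 101.3952249 ] 29.9
10.5 (array([463.78036499,  53.5723114 ]), 25.0407772064209, ((463.6955261230469, 53.434200286865234), (48.14403533935547, 48.57454299926758), 81.01286315917969))
3119 [439.25683512  29.51814777  11.00972079] [487.15329933  77.27241338  14.93864729]
```

```bash
python3 -m jog '[[[0.8, 0.4, 20, 0, 0, 0], [0.8, 0.4, 50, 0, 0, 0], [0.8, 0.4, 75, 0, 0, 0], [0.8, 0.4, 92, 0, 0, 0], [0.8, 0.4, 96.5, 0, 0, 0], [0.8, 0.4, 96.5, 0, 0, 0], [0.8, 0.4, 96.5, 0, 0, 0]]]'; python3 -m jog '[[[0, 0, 0, 0, 0, 0], [0, 0, 0, 0, 0, 0], [0, 0, 0, 0, 0, 0], [0, 0, 0, 0, 0, 0], [0, 0, 0, 0, 0, 0], [0, 0, 0, 0, 0, 0], [0, 0, 0, 0, 0, 0]]]' 40; python3 -m jog '[[[0, 0, -2, 0, 0, 0], [0, 0, -5, 0, 0, 0], [0, 0, -10, 0, 0, 0], [0, 0, -10, 0, 0, 0], [0, 0, -10, 0, 0, 0]]]'
```

```text
clock: 30.65
position: [463.8, 53.8, 4.9]
ee_rot: [-0.0, 1.0, 0.0, 0.001]
contact_force: [-0.2, 0.7, 0.7]
gripper_width: 60.3
grasp_force: 0.0
clock: 31.35
position: [463.8, 53.3, 5.7]
ee_rot: [-0.001, 1.0, 0.0, 0.001]
contact_force: [-0.4, -3.3, 6.7]
gripper_width: 44.2
grasp_force: 59.9
clock: 31.85
position: [463.0, 53.6, 14.2]
ee_rot: [-0.0, 1.0, 0.0, 0.0]
contact_force: [-0.3, -0.6, -0.5]
gripper_width: 43.7
grasp_force: 61.0
```

```bash
python3 -m jog '[[[0, 0, -10, 0, 0, 0], [0, 0, -30, 0, 0, 0], [0, 0, -55, 0, 0, 0], [0, 0, -85, 0, 0, 0], [0, 0, -115, 0, 0, 0], [0, 0, -145, 0, 0, 0], [0, 0, -165, 0, 0, 0], [0, 0, -165, 0, 0, 0], [0, 0, -165, 0, 0, 0], [0, 0, -165, 0, 0, 0]]]'
python3 look.py w17 320 290 80 gold 185
python3 - <<'E'
from h import *
P=np.load("w17P.npy"); S=P[200:380,240:400].reshape(-1,3); p=arm.read_state()["position"]; S=S[(abs(S[:,0]-p[0])<40)&(abs(S[:,1]-p[1])<21)&(S[:,2]>p[2]-12)&(S[:,2]<p[2]+18)]
print(np.histogram(S[:,2]-p[2],bins=range(-12,19))[0]); q=S[(S[:,2]>p[2]+5)&(S[:,2]<p[2]+9.5)]; print(len(q),(q.min(0)-p)[:2],(q.max(0)-p)[:2])
A=np.c_[q[:,:2]-q[:,:2].mean(0),np.ones(len(q))]; print(np.linalg.lstsq(A,q[:,2]-p[2],rcond=None)[0])
E
```

```text
clock: 32.85
position: [462.0, 53.1, 177.8]
ee_rot: [-0.0, 1.0, -0.0, -0.001]
contact_force: [-0.3, -0.6, -0.1]
gripper_width: 43.8
grasp_force: 61.1
[461.95221971  53.1436517  177.80990803] 32.85
185.0 (array([460.40109253,  52.56993103]), 24.582286834716797, ((460.510009765625, 52.711238861083984), (45.81209945678711, 48.39225387573242), 86.03414916992188))
[   0    0    0    0    0    0    0   12   38   47   51   53   52   69
  243  321  190  520 2566 3408  508   10    0    0    0    0    0    0
    0    0]
7011 [-25.19380342 -20.96369464] [23.88928024 20.98573262]
[-2.52496617e-03 -1.18129770e-02  7.05628292e+00]
```

View pics/w17.png

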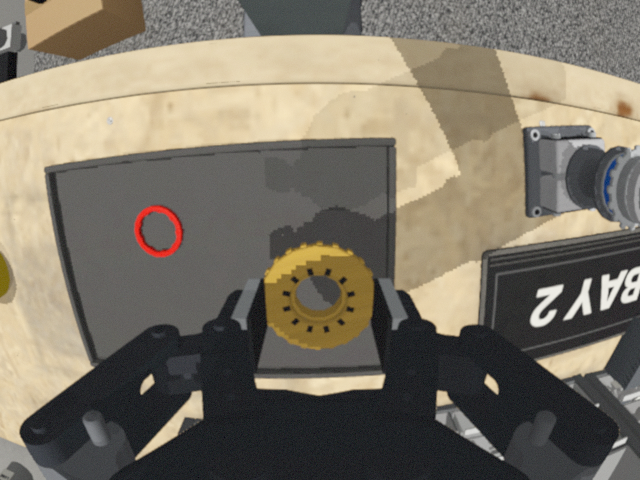

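```bash
python3 -m jog '[[[2, 12, 0, 0, 0, 0], [7, 36, 0, 0, 0, 0], [13, 70, 0, 0, 0, 0], [19, 105, 0, 0, 0, 0], [26, 140, 0, 0, 0, 0], [32, 175, 0, 0, 0, 0], [38, 208, 0, 0, 0, 0], [42, 230, 2, 0, 0, 0], [43, 238, 6, 0, 0, 0], [43, 238, 10, 0, 0, 0]]]'; python3 -m jog '[[[0, 0, 5, 0, 0, 0], [0, 0, 8, 0, 0, 0], [0, 0, 8, 0, 0, 0], [0, 0, 8, 0, 0, 0], [0, 0, 8, 0, 0, 0]]]'; python3 look.py w18 320 290 80 gold 166
python3 - <<'E'
from h import *
P=np.load("w18P.npy"); S=P[130:380,230:400].reshape(-1,3); S=S[(abs(S[:,0]-418)<38)&(abs(S[:,1]-291)<38)]
p=arm.read_state()["position"]; print(p); z=p[2]
for n,a,b in(("silver",131,134.5),("plate",112,115.5),("ring",z+5.5,z+9),("edge",z+1,z+5)):
    q=S[(S[:,2]>a)&(S[:,2]<b)]; print(n,len(q),q.min(0),q.max(0))
im=np.load("w18.npz")["im"]; cv2.imwrite("pics/w18c.png",cv2.resize(im[200:380,230:410],None,fx=3,fy=3))
E
```

```text
clock: 33.9
position: [419.1, 292.3, 167.9]
ee_rot: [-0.001, 1.0, -0.001, -0.001]
contact_force: [0.1, -0.9, -0.8]
gripper_width: 43.9
grasp_force: 61.1
clock: 34.4
position: [420.0, 291.1, 161.3]
ee_rot: [-0.0, 1.0, 0.0, 0.0]
contact_force: [-0.4, -0.2, -0.9]
gripper_width: 43.6
grasp_force: 61.1
[420.01251339 291.13030731 161.27407607] 34.4
166.0 (array([420.09332275, 290.59490967]), 25.198976516723633, ((420.0090026855469, 290.6569519042969), (46.72291564941406, 49.00917053222656), 80.93192291259766))
[419.97425781 291.24336855 161.28751404]
silver 1957 [393.25980811 266.68850398 131.00113495] [442.38577038 315.94566982 134.4838466 ]
plate 2176 [385.6676824  258.0548725  112.01272198] [430.0411284  323.4568314  115.49201225]
ring 7143 [394.78776282 258.05328398 166.78884175] [444.12218859 321.93235096 170.28642736]
edge 871 [394.93449997 268.76345248 162.31784253] [440.90764474 313.24310448 166.28568092]
```

View pics/w18c.png

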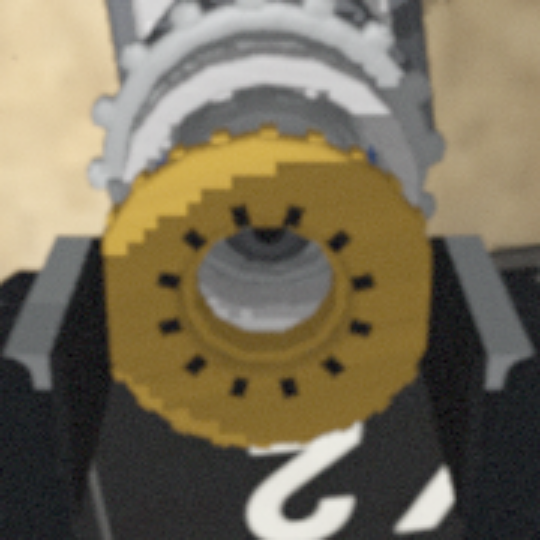

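```bash
python3 -m jog '[[[1.1, 0, 0, 0, 0, 0], [1.1, 0, 3, 0, 0, 0], [1.1, 0, 7, 0, 0, 0], [1.1, 0, 11, 0, 0, 0], [1.1, 0, 14, 0, 0, 0], [1.1, 0, 17, 0, 0, 0], [1.1, 0, 20, 0, 0, 0], [1.1, 0, 23, 0, 0, 0], [1.1, 0, 24, 0, 0, 0], [1.1, 0, 24, 0, 0, 0]]]'; python3 look.py w19 320 290 80 gold 145
python3 - <<'E'
from h import *
P=np.load("w19P.npy"); S=P[130:380,230:400].reshape(-1,3); S=S[(abs(S[:,0]-418)<38)&(abs(S[:,1]-291)<38)]
p=arm.read_state()["position"]; print(p); z=p[2]
for n,a,b in(("silver",131,134.5),("ring",z+5.5,z+9)):
    q=S[(S[:,2]>a)&(S[:,2]<b)]; print(n,len(q),q.min(0),q.max(0))
E
```

```text
clock: 35.45
position: [418.6, 291.4, 136.8]
ee_rot: [-0.0, 1.0, -0.0, -0.0]
contact_force: [0.1, 0.6, -1.0]
gripper_width: 43.7
grasp_force: 61.1
[418.59135848 291.369191   136.78106551] 35.45
145.0 (array([416.97283936, 290.73388672]), 24.46759033203125, ((417.11566162109375, 290.9278869628906), (45.444862365722656, 48.139068603515625), 88.7217025756836))
[418.68386098 291.4736617  136.95450783]
silver 846 [393.24984542 268.66516313 131.00028663] [428.71312115 315.40009874 134.49590179]
ring 7552 [393.8522366  257.46570931 142.45688646] [442.46585899 323.4266411  145.93339829]
```

Ring at x≈418.15, axis ≈418.3; y aligned. Continue down.

```bash
python3 -m jog '[[[0, -0.2, 1, 0, 0, 0], [0, -0.2, 2, 0, 0, 0], [0, -0.2, 3, 0, 0, 0], [0, -0.2, 3.5, 0, 0, 0], [0, -0.2, 3.5, 0, 0, 0]]]'; python3 -m jog '[[[0, 0, 0.7, 0, 0, 0], [0, 0, 1.4, 0, 0, 0], [0, 0, 1.4, 0, 0, 0]]]';  python3 -m jog '[[[0, 0, 0.7, 0, 0, 0], [0, 0, 1.2, 0, 0, 0], [0, 0, 1.2, 0, 0, 0]]]'
```

```text
clock: 36.0
position: [418.6, 291.2, 133.4]
ee_rot: [-0.0, 1.0, -0.0, -0.0]
contact_force: [0.1, 0.2, -1.1]
gripper_width: 43.7
grasp_force: 61.1
clock: 36.3
position: [418.6, 291.2, 131.9]
ee_rot: [-0.0, 1.0, -0.0, -0.0]
contact_force: [-0.1, 0.0, -0.2]
gripper_width: 44.1
grasp_force: 61.1
clock: 36.6
position: [418.7, 291.3, 131.3]
ee_rot: [-0.0, 1.0, 0.0, 0.0]
contact_force: [-0.7, -0.4, 3.3]
gripper_width: 43.6
grasp_force: 62.2
```

```bash
python3 -m jog '[[[0, 0, -0.5, 0, 0, 0], [0, 0, -0.5, 0, 0, 0]]]'; python3 -m jog '[[[0, 0, 0, 0, 0, 0], [0, 0, 0, 0, 0, 0], [0, 0, 0, 0, 0, 0], [0, 0, 0, 0, 0, 0]]]' 60; python3 -m jog '[[[0, 0, -5, 0, 0, 0], [0, 0, -20, 0, 0, 0], [0, 0, -40, 0, 0, 0], [0, 0, -60, 0, 0, 0], [0, 0, -60, 0, 0, 0], [0, 0, -60, 0, 0, 0]]]'
python3 look.py w20 320 260 100 gold 138
python3 - <<'E'
from h import *
P=np.load("w20P.npy"); S=P[130:380,230:400].reshape(-1,3); S=S[(abs(S[:,0]-418)<38)&(abs(S[:,1]-291)<38)]
for n,a,b in(("lock",136,141),("plate",112,115.5)):
    q=S[(S[:,2]>a)&(S[:,2]<b)]; A=np.c_[q[:,:2]-q[:,:2].mean(0),np.ones(len(q))]; print(n,len(q),q.min(0),q.max(0),np.linalg.lstsq(A,q[:,2],rcond=None)[0])
im=np.load("w20.npz")["im"]; cv2.imwrite("pics/w20c.png",cv2.resize(im[150:350,220:420],None,fx=3,fy=3))
E
```

```text
clock: 36.8
position: [418.7, 291.3, 131.4]
ee_rot: [-0.0, 1.0, 0.0, 0.0]
contact_force: [-0.6, 0.9, 1.3]
gripper_width: 43.4
grasp_force: 61.3
clock: 37.2
position: [418.6, 291.2, 131.3]
ee_rot: [-0.0, 1.0, -0.0, -0.0]
contact_force: [0.3, -0.9, -1.0]
gripper_width: 60.4
grasp_force: 0.0
clock: 37.8
position: [418.5, 291.3, 191.6]
ee_rot: [-0.0, 1.0, 0.0, 0.0]
contact_force: [-0.4, -0.3, -0.7]
gripper_width: 60.0
grasp_force: 0.0
[418.52959061 291.26455517 191.60938776] 37.8
138.0 (array([418.00619507, 290.93725586]), 24.64492416381836, ((418.12750244140625, 290.6845397949219), (46.38675308227539, 47.8443603515625), 104.48893737792969))
lock 4407 [393.51871999 266.32924761 136.00039912] [442.011056   314.36337524 140.98956461] [3.92425162e-04 5.08735895e-04 1.38162557e+02]
plate 1695 [385.57454293 257.84429138 112.03537735] [442.72779491 323.82575125 115.49749924] [-1.48182238e-03 -5.57822999e-05  1.13954493e+02]
```

View pics/w20c.png

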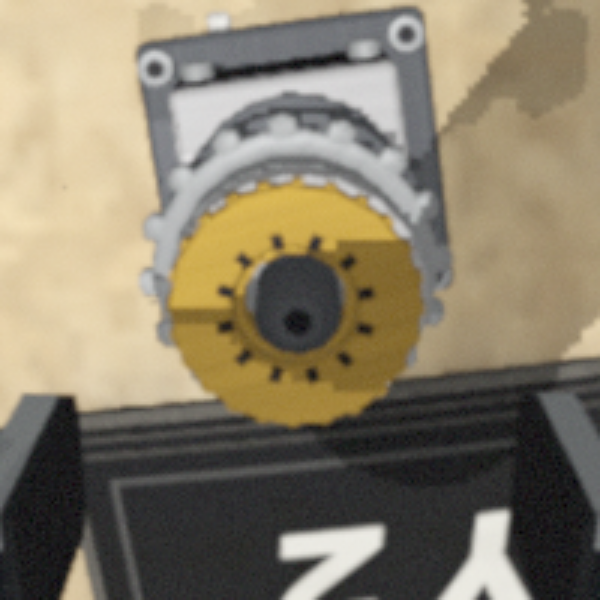

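The lockring lies flat, its top at 138 mm as expected, centred on the axis with the axle end showing through its bore at (297, 310). The gripper is clear, so I'm handing the job in.

```bash
python3 -c "
from bench import arm; print(arm.job_done())"
```

```text
the job is handed in; nothing more can be done
None
```

The job is handed in after about 38 s: blue spacer, cog, silver spacer and lockring measured flat, centred and fully seated, after the lockring slipped once in the tray and was regripped; the red spacer, tub and tool were never touched, and no verdict was shown.

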